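# Find and release the latched output key

## Robot

A 6-joint arm with a two-finger parallel gripper is mounted at the origin on the work surface. World frame = base frame: x ahead of the robot, y to its left, z up, the work surface at z = 0. Lengths are in m, angles in rad, forces in N, time in s.
With the tool pointing down it reaches from about 0.225 to 0.725 m from the base axis. Payload 3.1 kg.
Tool frame: the origin (TCP) lies at the very end of the fingers, on their centre line; the grasp point (between the pads) lies 19 mm behind it; y points along the fingers, z is the direction in which the jaws open and shut, and the axes are right-handed (so a half turn about y gives the same grasp; the last joint's range is limited). The gripper opens to 85 mm and grips with 20 to 120 N. Pads are 22 mm wide; open, the fingers measure 114 mm over their backs; the gripper's body (76 mm by 85 mm) begins 54 mm behind the grasp point. The pads swing forward as they close: fully open they stand 13 mm farther back than shut.
Start: joints at [-1.42, 0.048, 0.099, 1.622, 0, 1.443], TCP at [0.144, -0.505, 0.231] pointing down, gripper open.
Joint ranges: [-2.91, 2.91], [-0.99, 1.94], [-1.21, 1.42], [-2.12, 2.29], [-1.49, 1.47], [-3.14, 3.14]. Speed limits (rad/s): [2.79, 2.79, 3.14, 3.14, 3.14, 3.14].

## Interface

Orientations are given as a unit quaternion [x, y, z, w].
In Python, from bench import env gives the robot as it stands. The module is installed in compiled form; this text tells all that it offers.
- The arm moves only by the tool arm_command, never from a script. Its argument "moves" is a list of rows, each a list of 7 numbers: the shift along the tool's x, y, z in m, then the turn, a rotation vector about the tool's x, y, z in rad, then the gripper command: -1 is fully open, 1 is shut, values between are in proportion. In form: [[tx, ty, tz, rx, ry, rz, jaw], ...]. A call has 1 to 12 rows; each row shifts and turns the commanded pose from where the row before left it, along the tool's axes as they then stand; what a row does not reach is not made up. A row lasts 1/10 s, in which the tool goes at most 50 mm and 8.59 degrees, less where a joint would pass 70% of its speed; a pose out of reach is approached as far as the arm can. A call is refused whole if a number of a shift passes 0.05 or a number of a turn 0.15, either way. A call with a gripper value outside its range is refused whole. The fingers move at their own pace and stop on an object; "newtons" is the grip in N (left out, the last holds). Time passes only in rows, so rows that do not move let the fingers close. It gives the time, the measured TCP pose, the force and the opening at its end, in the units of the state.
- env.read_state(): the state, without advancing time (a new reading comes with each control period).
- env.snapshot(name): name is "scene" or "top" or "wrist"; returns a dict with "img" (400x640x3 uint8, blue, green, red), "range_z" (400x640 float32, m along the optical axis (not along the pixel's ray), 0 where there is no reading), "fx", "fy", "cx", "cy" (pixels), "xyz" and "orientation" of the camera in the world. Camera axes: x right, y up, looking along -z (the intrinsics and any distortion apply to the point x, -y, -z); pixel columns grow to the right and rows downward; lengths in m; the calibration is good to about 2 mm. A picture is of the moment at which its call begins.
- env.close_job(): hands the job in, once; it reports no verdict.
Trained networks look in a picture, given as the dict that the camera call returned (one of the last four; its "shot" number tells which), for a name from the list of things; names that differ only in an ending like _2 or _b are one class to them, and where a whole thing is asked for, a point or a joint stands for the part that bears it (a point fixed in the world has none). Each returns a list of dicts, best first, with "score" (0 to 1); they miss things now and then, are a little off and sometimes report something else, mostly with a low value. They report only what shows in the picture. A call takes as long as a camera call.
- env.masks_of(picture, query): "pixels" (400x640 bool, what is visible of it) and "point" ([row, column] in pixels, amid what is visible of it).
- env.tip_of(picture, query): "point" ([row, column] in pixels: a listed point, or the origin of a listed thing).
The state is a dict: "time_s": time; "joint_pos": joint angles; "joint_vel": joint speeds; "effort": joint torques, N m; "eef_pos": TCP position; "tcp_rot": TCP orientation; "force": force on the tool from outside, world axes, zero at the start; "wrist_torque": the same for the moment, N m; "grip_width": finger opening in m.
Only numpy, scipy, OpenCV 4.12 (cv2) and the standard library are available. Lean on these libraries where they do the work, as an engineer would, in place of code of your own. Each camera call takes 0.05 s, during which the arm holds its last target.

## Task

One of the four output keys on the bench switch console has been left latched down. With the fingertips, lightly tap each key in turn, along the row starting with the key next to the round knob, without pushing any free key in as deep as the latched one and without letting the latched one go; after all four taps, press the latched key fully down so that it lets go and comes up. Finish with all four keys up, and leave the spool, the screwdriver and the jar where they are.

Things in the scene. Friction and masses are not known exactly. Their poses are not given: they have to be found in the camera images.
- console: Fixed grey switch console, 130 mm deep (its x) by 260 mm wide (its y), case top 65 mm above the table. Origin: centre of its underside, on the table; z up. Four identical square white keys stand in one straight row along its y on the top. At the +y end of that row stands a fixed black round knob (34 mm across, 18 mm high, centre 50 mm from key 1's centre); key 1 is next to it. 59 mm behind the row (+x) are short sockets, 6 mm high.
- key1_top (a point): Centre of the top face of key 1 (next to the round knob). Cap 22 x 22 mm; its top is 12 mm above the case top (77 mm above the table) when up, and 3.5 mm lower when latched. Keys are 40 mm apart, centre to centre. The point moves with the key.
- key1 (a joint): How far key 1 is down: 0 m is fully up, 0.0035 is where a latched key rests, 0.007 is bottomed. A free key gives way from 1.3 N, 0.85 N more per mm, and springs back up. A latched key feels solid up to about 4.3 N; it lets go when pressed 2 mm farther (about 6 N; bottomed at 7.3 N) and then comes up with the finger. Exactly one of the four starts latched; a free key never latches.
- key2_top (a point): Centre of the top face of key 2 (second from the knob). Cap 22 x 22 mm; its top is 12 mm above the case top (77 mm above the table) when up, and 3.5 mm lower when latched. Keys are 40 mm apart, centre to centre. The point moves with the key.
- key2 (a joint): How far key 2 is down: 0 m is fully up, 0.0035 is where a latched key rests, 0.007 is bottomed. A free key gives way from 1.3 N, 0.85 N more per mm, and springs back up. A latched key feels solid up to about 4.3 N; it lets go when pressed 2 mm farther (about 6 N; bottomed at 7.3 N) and then comes up with the finger. Exactly one of the four starts latched; a free key never latches.
- key3_top (a point): Centre of the top face of key 3 (third from the knob). Cap 22 x 22 mm; its top is 12 mm above the case top (77 mm above the table) when up, and 3.5 mm lower when latched. Keys are 40 mm apart, centre to centre. The point moves with the key.
- key3 (a joint): How far key 3 is down: 0 m is fully up, 0.0035 is where a latched key rests, 0.007 is bottomed. A free key gives way from 1.3 N, 0.85 N more per mm, and springs back up. A latched key feels solid up to about 4.3 N; it lets go when pressed 2 mm farther (about 6 N; bottomed at 7.3 N) and then comes up with the finger. Exactly one of the four starts latched; a free key never latches.
- key4_top (a point): Centre of the top face of key 4 (farthest from the knob). Cap 22 x 22 mm; its top is 12 mm above the case top (77 mm above the table) when up, and 3.5 mm lower when latched. Keys are 40 mm apart, centre to centre. The point moves with the key.
- key4 (a joint): How far key 4 is down: 0 m is fully up, 0.0035 is where a latched key rests, 0.007 is bottomed. A free key gives way from 1.3 N, 0.85 N more per mm, and springs back up. A latched key feels solid up to about 4.3 N; it lets go when pressed 2 mm farther (about 6 N; bottomed at 7.3 N) and then comes up with the finger. Exactly one of the four starts latched; a free key never latches.
- latch (a joint): The one inner latch, hidden in the console: about 0 m while it holds a key down, 0.010 once that key has been let go (it does not catch again). It does not tell which key.
- spool: Loose white spool, 60 mm across, 45 mm high, standing on the table beyond the knob end of the console; origin: centre of its underside. To be left alone.
- driver: Loose screwdriver lying on the table between the robot and the console, roughly along the console's front; about 200 mm long, 26 mm thick at the handle; its x axis runs from handle to tip. To be left alone.
- jar: Loose closed jar, 48 mm across, 55 mm high, standing beyond the other end of the console; origin: centre of its underside. To be left alone.

How it is judged:
On the way, in this order (a step that is already met when the one before it is completed fails the run):
1. key 1 (the one next to the knob) is tapped with the fingers, the latched key still being latched (contact force between the fingers and key1 above 0.3 N and value of joint latch below 0.003 m), for 0.04 s.
2. key 2 (the second) is tapped with the fingers, the latched key still being latched (contact force between the fingers and key2 above 0.3 N and value of joint latch below 0.003 m), for 0.04 s.
3. key 3 (the third) is tapped with the fingers, the latched key still being latched (contact force between the fingers and key3 above 0.3 N and value of joint latch below 0.003 m), for 0.04 s.
4. key 4 (the one farthest from the knob) is tapped with the fingers, the latched key still being latched (contact force between the fingers and key4 above 0.3 N and value of joint latch below 0.003 m), for 0.04 s.
5. the latched key is pressed until the latch lets go (value of joint latch above 0.007 m), for 0.05 s.
At the end, for the whole second after the job is handed in: The latch has let go and all four keys are up (within 0.8 mm of fully up); the spool, screwdriver and jar are at rest (value of joint latch above 0.007 m and value of joint each of key1, key2, key3, key4 below 0.0008 m and linear speed of each of spool, driver, jar below 0.02 m/s); the robot touches nothing.
It fails at once if a free key is pushed in about as deep as the latched one (more than 3.1 mm) while that is still latched (value of joint latch below 0.003 m and (value of joint each of key1, key2 above 0.0031 m or value of joint each of key1, key3 above 0.0031 m or value of joint each of key1, key4 above 0.0031 m or value of joint each of key2, key3 above 0.0031 m or value of joint each of key2, key4 above 0.0031 m or value of joint each of key3, key4 above 0.0031 m)).
It fails at once if the spool, the screwdriver or the jar is moved more than 15 mm (distance of any of spool, driver, jar from where it was at the start of the episode above 0.015 m).
It also fails if it takes over 51 s, if anything falls off the work surface, if the arm or the gripper's body presses on something with over 40 N, if the wrist force passes 120 N, or if a joint passes its speed limit or range.

## Working session

There is one attempt and no reset: what is moved stays moved. The work goes in short steps, Python scripts to look and compute and a tool call to move; the robot and the scene stay as the last step left them, time stands still between calls to the robot, and variables do not carry over. Pictures are saved under pics/ and viewed, and the job is handed in when it is done.

Besides the shell and the picture viewer there is one more tool, called after ">>>" as name(argument=value, ...) on one line, values as JSON. arm_command: Moves the arm, as the interface text tells. Its arguments: {"type":"object","properties":{"moves":{"type":"array"},"newtons":{"type":"number"}},"required":["moves"]}

```bash
mkdir -p pics
cat > h.py <<'E'
import numpy as np, cv2
from scipy.spatial.transform import Rotation as R
from bench import env
def w(p,r,c,z=None):
    # pixel->world using depth (median 3x3) or plane z
    d=np.array([(c-p["cx"])/p["fx"],-(r-p["cy"])/p["fy"],-1.0])
    M=R.from_quat(p["orientation"]).as_matrix(); o=np.array(p["xyz"])
    if z is not None:
        v=M@d; return o+v*(z-o[2])/v[2]
    r,c=int(round(r)),int(round(c)); k=p["range_z"][max(r-1,0):r+2,max(c-1,0):c+2]; 
    return o+M@d*np.median(k)
E
python3 - <<'E'
from h import *
print({k:np.round(v,4) for k,v in env.read_state().items()})
for n in ["top","scene"]:
    p=env.snapshot(n); cv2.imwrite(f"pics/{n}0.png",p["img"])
    print(n,p["xyz"],p["orientation"],p["fx"],p["fy"],p["cx"],p["cy"],[k for k in p])
    for q in ["key1_top","key2_top","key3_top","key4_top","console","spool","driver","jar"]:
        for t in env.tip_of(p,q)[:2]: print(q,t["point"],round(t["score"],2),np.round(w(p,*t["point"]),4))
E
```

```text
{'time_s': np.float64(0.0), 'joint_pos': array([-1.4198,  0.0488,  0.0976,  1.622 , -0.    ,  1.443 ]), 'joint_vel': array([ 0.001 , -0.0006, -0.    ,  0.002 ,  0.0022, -0.001 ]), 'effort': array([ 1.00000e-04, -3.38781e+01,  3.20015e+01,  2.03000e-02,
       -2.00000e-04, -0.00000e+00]), 'eef_pos': array([ 0.1444, -0.5041,  0.2301]), 'tcp_rot': array([-0.0983,  0.7011, -0.6994,  0.0982]), 'force': array([ 0.1884,  0.6148, -0.2527]), 'wrist_torque': array([ 0.0406, -0.0458,  0.0087]), 'grip_width': np.float64(0.0856)}
top [0.35774203 0.05026408 0.9649561 ] [-0.07036036  0.07464763  0.70856106 -0.69815355] 418.08986392467665 418.08986392467665 322.48720784052443 201.1293191155591 ['img', 'range_z', 'fx', 'fy', 'cx', 'cy', 'xyz', 'orientation', 'shot']
key1_top [186.5, 292.6] 0.45 [0.5763 0.1082 0.077 ]
key2_top [190.9, 309.6] 0.41 [0.566  0.0712 0.0767]
key3_top [202.1, 325.6] 0.47 [0.541  0.0367 0.0742]
key4_top [205.5, 342.8] 0.52 [ 5.324e-01 -4.000e-04  7.720e-02]
console [192.9, 315.0] 0.7 [0.564  0.0596 0.065 ]
spool [162.1, 246.4] 0.76 [0.6434 0.2162 0.0443]
driver [234.7, 294.7] 0.67 [ 4.802e-01  1.085e-01 -3.000e-04]
jar [226.7, 390.7] 0.63 [ 0.4879 -0.1059  0.054 ]
scene [ 0.93374441 -0.15952862  0.7050713 ] [0.25632232 0.14772605 0.46461755 0.8346295 ] 427.6484424735901 427.6484424735901 325.35632748152744 189.83350489513043 ['img', 'range_z', 'fx', 'fy', 'cx', 'cy', 'xyz', 'orientation', 'shot']
key1_top [218.9, 329.0] 0.6 [0.6164 0.0371 0.0718]
key1_top [184.4, 351.4] 0.47 [0.5792 0.1077 0.0767]
key2_top [187.9, 334.5] 0.72 [0.5696 0.0778 0.0768]
key3_top [187.9, 307.1] 0.44 [0.5417 0.0373 0.0737]
key4_top [188.9, 287.3] 0.48 [0.5274 0.005  0.0777]
key4_top [225.3, 224.1] 0.29 [ 0.5071 -0.1186  0.0316]
console [216.5, 326.9] 0.61 [0.6096 0.0371 0.0702]
spool [208.8, 425.8] 0.76 [0.6778 0.2053 0.0453]
driver [173.6, 318.1] 0.67 [0.5192 0.0737 0.065 ]
jar [222.5, 227.1] 0.73 [ 0.5059 -0.1117  0.0336]
```

Run:
```python
from h import *
p=env.snapshot("top")
cv2.imwrite("pics/top1.png",cv2.resize(p["img"][130:270,220:420],None,fx=4,fy=4,interpolation=cv2.INTER_CUBIC))
rr,cc=np.mgrid[0:400,0:640]
M=R.from_quat(p["orientation"]).as_matrix()
d=np.stack([(cc-p["cx"])/p["fx"],-(rr-p["cy"])/p["fy"],-np.ones_like(cc,float)],-1)
P=np.array(p["xyz"])+(d*p["range_z"][...,None])@M.T
np.save("P.npy",P)
m=(P[...,2]>.0705)&(P[...,2]<.08)
m[:, :270]=0; m[:,370:]=0
n,l,s,c=cv2.connectedComponentsWithStats(m.astype(np.uint8))
for i in range(1,n):
    if s[i,4]>20:
        q=P[l==i]; print(s[i],c[i],q.mean(0).round(4),np.median(q[:,2]).round(4))
```

```text
[286 179  12  13  98] [291.54081633 184.70408163] [0.5806 0.1106 0.0763] 0.0763
[302 186  13  13 102] [307.68627451 192.37254902] [0.5629 0.0754 0.0761] 0.0762
[318 194  13  13  95] [324.24210526 200.34736842] [0.5452 0.0395 0.0733] 0.0733
[335 202  13  13 102] [341.03921569 207.85294118] [0.5275 0.0035 0.0761] 0.0762
```

View pics/top1.png

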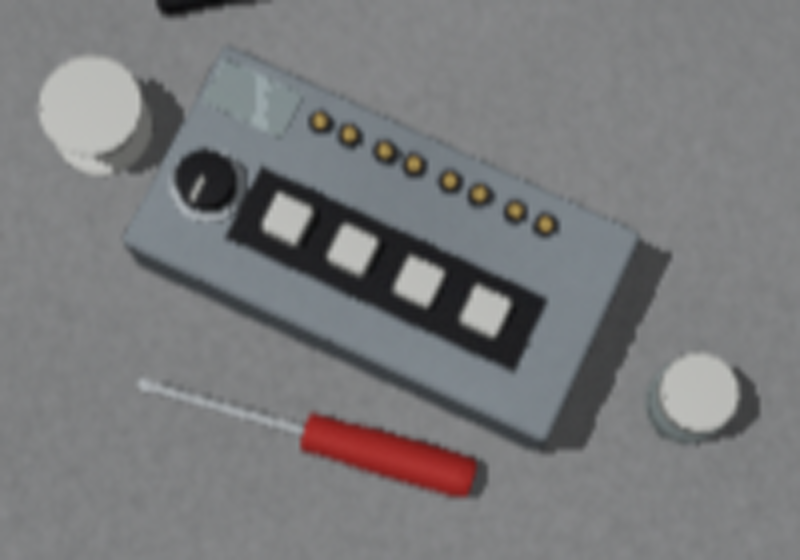

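View pics/scene0.png

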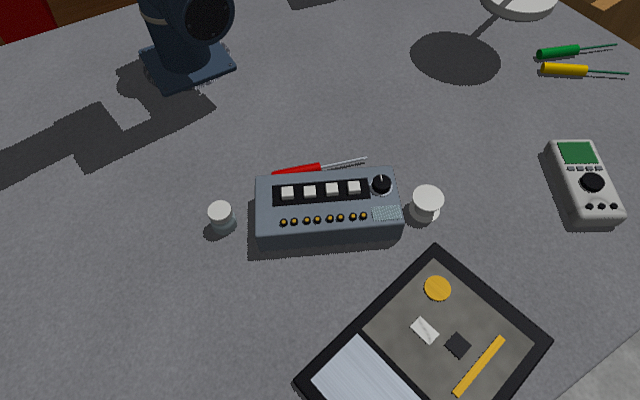

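Key 3 is the latched one: its top reads 73.3 mm, and the other three read 76.2 mm. The knob at about (205,182) in the crop is beside key 1, so that end is confirmed. The screwdriver lies in front of the console, the spool is past the knob, and the jar is at the other end. Next I'll work out the approach.

```bash
cat > plan.py <<'E'
from h import *
K=np.array([[.5806,.1106],[.5629,.0754],[.5452,.0395],[.5275,.0035]])
def go(t,z):
    s=env.read_state(); T=R.from_quat(s["tcp_rot"])
    d=np.array([*K[t-1],z])-s["eef_pos"]
    print("time",s["time_s"],"pos",s["eef_pos"].round(4),"F",s["force"].round(2),"w",s["grip_width"].round(4),"j",s["joint_pos"].round(2)); print("tool shift to key",t,T.inv().apply(d).round(4))
    M=T.as_matrix(); print("tool axes in world (cols)\n",M.round(3)); 
    y=(K[0]-K[3]); y/=np.linalg.norm(y); v=np.array([y[0],y[1],0])
    vt=T.inv().apply(v); print("row dir in tool",vt.round(3),"turn about tool y to bring x on row:",round(-np.arctan2(vt[2],vt[0]),3), "z on row:",round(np.arctan2(vt[0],vt[2]),3))
E
python3 -c "
from plan import *
go(1,.13)"
```

```text
Traceback (most recent call last):
  File "plan.py", line 6, in go
    print("time",s["time_s"],"pos",s["eef_pos"].round(4),"F",s["force"].round(2),"w",s["grip_width"].round(4),"j",s["joint_pos"].round(2)); print("tool shift to key",t,T.inv().apply(d).round(4))
                                                                                     ^^^^^^^^^^^^^^^^^^^^^
AttributeError: 'float' object has no attribute 'round'
```

```bash
sed -i 's/s\["grip_width"\].round(4)/round(float(s["grip_width"]),4)/' plan.py
python3 -c "
from plan import *
go(1,.13)"
```

```text
time 0.95 pos [ 0.1445 -0.5047  0.2313] F [0.03 0.42 0.23] w 0.0854 j [-1.42  0.05  0.1   1.62  0.    1.44]
tool shift to key 1 [-0.5886  0.1013 -0.4716]
tool axes in world (cols)
 [[-0.961  0.     0.275]
 [-0.275 -0.    -0.961]
 [-0.    -1.     0.   ]]
row dir in tool [-0.674 -0.    -0.739] turn about tool y to bring x on row: 2.31 z on row: -2.403
```

>>> arm_command(moves=[[0,0,0,0,-0.1387,0,1],[0,0,0,0,-0.1387,0,1],[0,0,0,0,-0.1387,0,1],[0,0,0,0,-0.1387,0,1],[0,0,0,0,-0.1387,0,1],[0,0,0,0,-0.1387,0,1],[0,0,0,0,0,0,1]], newtons=40)

```text
time_s: 1.65
eef_pos: [0.1445, -0.5047, 0.2313]
tcp_rot: [-0.373, 0.601, -0.601, 0.373]
force: [-0.7, 0.2, 0.4]
grip_width: -0.0001
```

```bash
python3 -c "
from plan import *
go(1,.13)"
```

```text
time 1.65 pos [ 0.1445 -0.5047  0.2313] F [-0.69  0.19  0.39] w -0.0001 j [-1.42  0.05  0.1   1.62  0.    0.61]
tool shift to key 1 [-0.745   0.1013  0.1176]
tool axes in world (cols)
 [[-0.444  0.     0.896]
 [-0.896  0.    -0.444]
 [-0.    -1.    -0.   ]]
row dir in tool [-1.  0.  0.] turn about tool y to bring x on row: -3.141 z on row: -1.571
```

>>> arm_command(moves=[[-0.04,0,0.0065,0,0,0,1],[-0.04,0,0.0065,0,0,0,1],[-0.04,0,0.0065,0,0,0,1],[-0.04,0,0.0065,0,0,0,1],[-0.04,0,0.0065,0,0,0,1],[-0.04,0,0.0065,0,0,0,1],[-0.04,0,0.0065,0,0,0,1],[-0.04,0,0.0065,0,0,0,1],[-0.04,0,0.0065,0,0,0,1],[-0.04,0,0.0065,0,0,0,1]])

```text
time_s: 2.65
eef_pos: [0.381, -0.1737, 0.2316]
tcp_rot: [0.372, -0.601, 0.602, -0.372]
force: [0.2, -0.8, -0.4]
grip_width: 0.0001
```

```bash
python3 -c "
from plan import *
go(1,.13)"
```

```text
time 2.65 pos [ 0.381  -0.1737  0.2316] F [ 0.15 -0.75 -0.43] w 0.0001 j [-0.59 -0.23 -0.16  1.64 -0.    1.45]
tool shift to key 1 [-0.3435  0.1016  0.0514]
tool axes in world (cols)
 [[-0.447  0.001  0.895]
 [-0.895 -0.001 -0.447]
 [ 0.    -1.     0.001]]
row dir in tool [-1.    -0.    -0.003] turn about tool y to bring x on row: 3.138 z on row: -1.574
```

>>> arm_command(moves=[[-0.042,0,0.0065,0,0,0,1],[-0.042,0,0.0065,0,0,0,1],[-0.042,0,0.0065,0,0,0,1],[-0.042,0,0.0065,0,0,0,1],[-0.042,0.02,0.0065,0,0,0,1],[-0.042,0.02,0.0065,0,0,0,1],[-0.042,0.02,0.0065,0,0,0,1],[-0.042,0.02,0.0065,0,0,0,1],[0,0.02,0,0,0,0,1],[0,0,0,0,0,0,1],[0,0,0,0,0,0,1]])

```text
time_s: 3.75
eef_pos: [0.5753, 0.1027, 0.1311]
tcp_rot: [-0.373, 0.601, -0.601, 0.372]
force: [-0.2, 0.5, 0.6]
grip_width: -0.0002
```

```bash
python3 -c "
from plan import *
go(1,.082)
p=env.snapshot('wrist'); cv2.imwrite('pics/w1.png',p['img'])
p=env.snapshot('scene'); cv2.imwrite('pics/s1.png',cv2.resize(p['img'][100:270,210:450],None,fx=3,fy=3))"
```

```text
time 3.75 pos [0.5753 0.1027 0.1311] F [-0.24  0.54  0.55] w -0.0002 j [ 0.06  0.2   0.07  1.44 -0.    2.09]
tool shift to key 1 [-0.0095  0.0491  0.0013]
tool axes in world (cols)
 [[-0.445 -0.002  0.895]
 [-0.895 -0.    -0.445]
 [ 0.001 -1.    -0.001]]
row dir in tool [-1.    -0.001 -0.001] turn about tool y to bring x on row: 3.14 z on row: -1.572
```

View pics/w1.png

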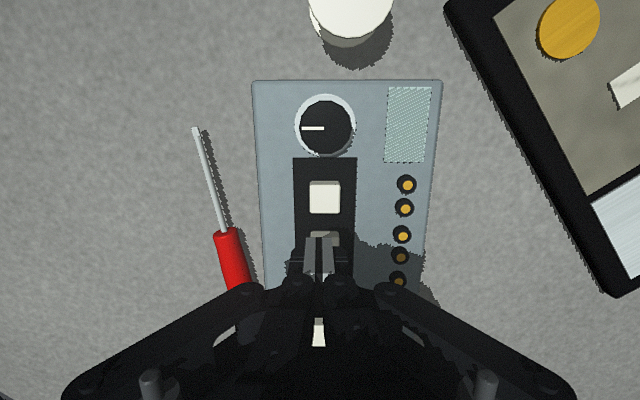

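View pics/s1.png

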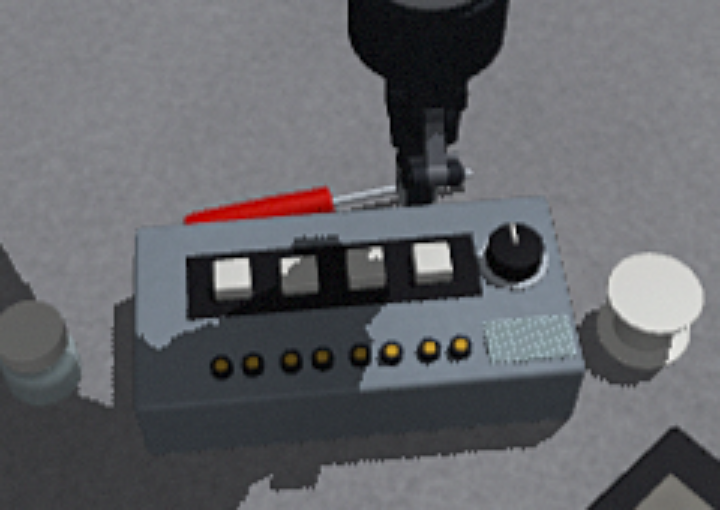

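The wrist view shows the shut fingertips centred across the row, around (322,245). Key 1 is at (325,197), next to the knob at (325,127). I'll check the lateral positions against the wrist camera and then descend.

>>> arm_command(moves=[[-0.0095,0.02,0.001,0,0,0,1],[0,0.015,0,0,0,0,1],[0,0.008,0,0,0,0,1],[0,0,0,0,0,0,1],[0,0,0,0,0,0,1]])

```text
time_s: 4.35
eef_pos: [0.5809, 0.1105, 0.0886]
tcp_rot: [0.373, -0.601, 0.601, -0.373]
force: [0.8, 0.2, 0.1]
grip_width: 0.0001
```

```bash
python3 -c "
from plan import *
go(1,.077)
p=env.snapshot('wrist'); cv2.imwrite('pics/w2.png',p['img'])
for q in ['key1_top','key2_top']:
  for t in env.tip_of(p,q)[:2]: print(q,t['point'],t['score'],w(p,*t['point']).round(4))
p=env.snapshot('scene'); cv2.imwrite('pics/s2.png',cv2.resize(p['img'][130:230,260:420],None,fx=5,fy=5))"
```

```text
time 4.35 pos [0.5809 0.1105 0.0886] F [0.78 0.18 0.13] w 0.0001 j [ 0.07  0.23  0.02  1.36 -0.    2.11]
tool shift to key 1 [ 0.0001  0.0116 -0.0003]
tool axes in world (cols)
 [[-0.444 -0.     0.896]
 [-0.896 -0.    -0.444]
 [ 0.    -1.    -0.   ]]
row dir in tool [-1. -0. -0.] turn about tool y to bring x on row: 3.141 z on row: -1.571
key1_top [239.0, 323.3] 0.97 [0.589  0.1184 0.0943]
```

View pics/s2.png

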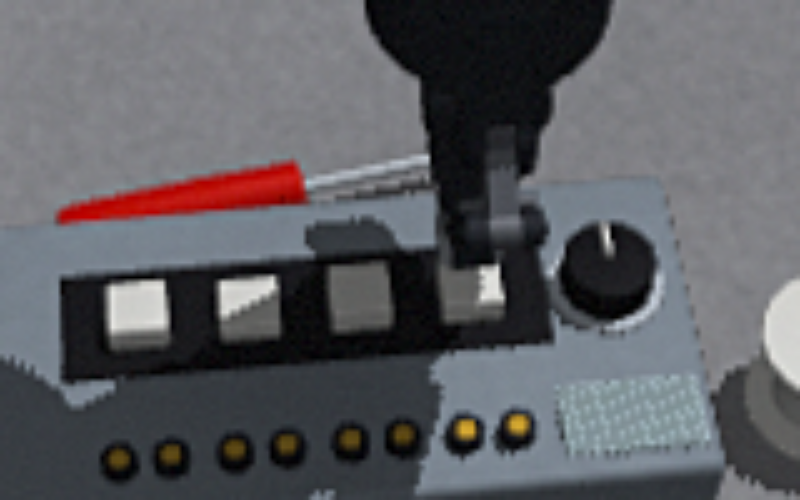

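View pics/w2.png

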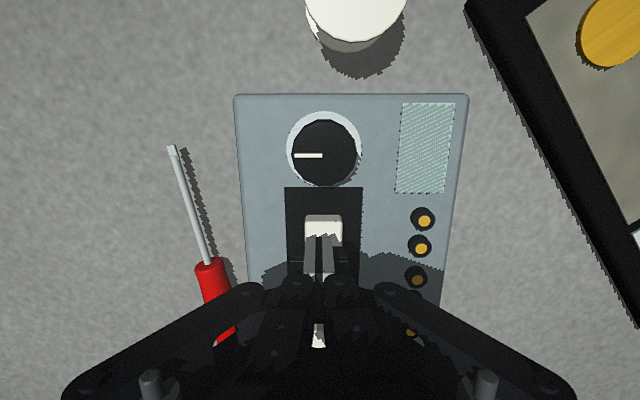

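The fingertips are over key 1.

>>> arm_command(moves=[[0,0.006,0,0,0,0,1],[0,0.003,0,0,0,0,1],[0,0,0,0,0,0,1],[0,0,0,0,0,0,1]])

```text
time_s: 4.95
eef_pos: [0.5808, 0.111, 0.0789]
tcp_rot: [-0.373, 0.601, -0.601, 0.373]
force: [0.3, 0.5, -0.5]
grip_width: -0.0001
```

>>> arm_command(moves=[[0,0.001,0,0,0,0,1],[0,0,0,0,0,0,1]])

```text
time_s: 5.15
eef_pos: [0.5811, 0.111, 0.0783]
tcp_rot: [0.373, -0.601, 0.601, -0.373]
force: [0.2, -0.6, -0.5]
grip_width: -0.0001
```

>>> arm_command(moves=[[0,0.0007,0,0,0,0,1],[0,0,0,0,0,0,1]])

```text
time_s: 5.35
eef_pos: [0.581, 0.111, 0.0776]
tcp_rot: [-0.373, 0.601, -0.601, 0.373]
force: [-0.1, 1.1, -0.6]
grip_width: -0.0003
```

>>> arm_command(moves=[[0,0.0007,0,0,0,0,1],[0,0,0,0,0,0,1]])

```text
time_s: 5.55
eef_pos: [0.5812, 0.111, 0.0771]
tcp_rot: [0.373, -0.601, 0.601, -0.373]
force: [-0.0, -0.5, 0.3]
grip_width: -0.0001
```

>>> arm_command(moves=[[0,0.0005,0,0,0,0,1],[0,0,0,0,0,0,1]])

```text
time_s: 5.75
eef_pos: [0.5812, 0.111, 0.0767]
tcp_rot: [0.373, -0.601, 0.601, -0.373]
force: [-0.6, 0.2, 1.8]
grip_width: -0.0001
```

>>> arm_command(moves=[[0,0.0006,0,0,0,0,1],[0,0,0,0,0,0,1]])

```text
time_s: 5.95
eef_pos: [0.5812, 0.111, 0.076]
tcp_rot: [0.373, -0.601, 0.601, -0.373]
force: [-0.1, 0.1, 2.2]
grip_width: 0.0003
```

>>> arm_command(moves=[[0,0,0,0,0,0,1],[0,0,0,0,0,0,1]])

```text
time_s: 6.15
eef_pos: [0.5812, 0.111, 0.076]
tcp_rot: [0.373, -0.601, 0.601, -0.373]
force: [-0.2, 0.1, 1.6]
grip_width: -0.0002
```

Key 1 is tapped: about 2 N at about 1 mm of travel, with first contact at z≈0.077. On to key 2.

>>> arm_command(moves=[[0,-0.01,0,0,0,0,1],[0.02,0,0,0,0,0,1],[0.02,0,0,0,0,0,1],[0,0,0,0,0,0,1],[0,0.006,0,0,0,0,1],[0,0.002,0,0,0,0,1],[0,0,0,0,0,0,1],[0,0,0,0,0,0,1]])

```text
time_s: 6.95
eef_pos: [0.5633, 0.0757, 0.0775]
tcp_rot: [-0.373, 0.601, -0.601, 0.373]
force: [0.0, -0.4, -0.4]
grip_width: -0.0001
```

```bash
python3 -c "
from plan import *
go(2,.076)"
```

```text
time 6.95 pos [0.5633 0.0757 0.0775] F [ 0.   -0.41 -0.37] w -0.0001 j [ 0.02  0.18 -0.06  1.33  0.    2.05]
tool shift to key 2 [ 0.0004  0.0015 -0.0002]
tool axes in world (cols)
 [[-0.443 -0.     0.896]
 [-0.896  0.    -0.443]
 [ 0.    -1.    -0.   ]]
row dir in tool [-1.    -0.     0.001] turn about tool y to bring x on row: -3.14 z on row: -1.57
```

>>> arm_command(moves=[[0,0.0008,0,0,0,0,1],[0,0.0004,0,0,0,0,1],[0,0,0,0,0,0,1]])

```text
time_s: 7.25
eef_pos: [0.5635, 0.0755, 0.0768]
tcp_rot: [-0.373, 0.601, -0.601, 0.373]
force: [-0.1, 0.3, 1.4]
grip_width: -0.0001
```

>>> arm_command(moves=[[0,0.0004,0,0,0,0,1],[0,0,0,0,0,0,1]])

```text
time_s: 7.45
eef_pos: [0.5635, 0.0754, 0.0765]
tcp_rot: [-0.373, 0.601, -0.601, 0.373]
force: [0.8, 1.8, 1.8]
grip_width: -0.0002
```

>>> arm_command(moves=[[0,0,0,0,0,0,1]])

```text
time_s: 7.55
eef_pos: [0.5635, 0.0753, 0.0764]
tcp_rot: [-0.373, 0.601, -0.601, 0.373]
force: [0.3, 1.3, 1.5]
grip_width: 0.0001
```

>>> arm_command(moves=[[0,0.0005,0,0,0,0,1],[0,0,0,0,0,0,1]])

```text
time_s: 7.75
eef_pos: [0.5635, 0.0753, 0.0759]
tcp_rot: [0.373, -0.601, 0.601, -0.373]
force: [-0.0, 0.9, 2.1]
grip_width: -0.0
```

>>> arm_command(moves=[[0,-0.009,0,0,0,0,1],[0.02,0,0,0,0,0,1],[0.02,0,0,0,0,0,1],[0,0,0,0,0,0,1],[0,0.006,0,0,0,0,1],[0,0.003,0,0,0,0,1],[0,0,0,0,0,0,1],[0,0,0,0,0,0,1]])

```text
time_s: 8.55
eef_pos: [0.5454, 0.0398, 0.0752]
tcp_rot: [-0.373, 0.601, -0.6, 0.373]
force: [0.8, 0.7, 0.1]
grip_width: -0.0001
```

```bash
python3 -c "
from plan import *
go(3,.0735)"
```

```text
time 8.55 pos [0.5454 0.0398 0.0752] F [0.76 0.72 0.09] w -0.0001 j [-0.05  0.13 -0.13  1.32  0.    1.98]
tool shift to key 3 [ 0.0003  0.0017 -0.    ]
tool axes in world (cols)
 [[-0.443 -0.001  0.896]
 [-0.896  0.    -0.443]
 [ 0.    -1.    -0.001]]
row dir in tool [-1.    -0.     0.001] turn about tool y to bring x on row: -3.14 z on row: -1.57
```

There is no force at 75.2 mm over key 3, which confirms it is the low, latched one.

>>> arm_command(moves=[[0,0.0008,0,0,0,0,1],[0,0,0,0,0,0,1]])

```text
time_s: 8.75
eef_pos: [0.5456, 0.0395, 0.0749]
tcp_rot: [0.373, -0.601, 0.601, -0.373]
force: [0.6, 0.6, 0.1]
grip_width: 0.0001
```

>>> arm_command(moves=[[0,0.0005,0,0,0,0,1],[0,0,0,0,0,0,1]])

```text
time_s: 8.95
eef_pos: [0.5456, 0.0393, 0.0744]
tcp_rot: [0.373, -0.601, 0.601, -0.373]
force: [0.9, -0.3, -0.5]
grip_width: 0.0001
```

>>> arm_command(moves=[[0,0.0003,0,0,0,0,1],[0,0,0,0,0,0,1]])

```text
time_s: 9.15
eef_pos: [0.5455, 0.0393, 0.0741]
tcp_rot: [-0.373, 0.601, -0.601, 0.373]
force: [0.4, -0.1, 0.1]
grip_width: 0.0002
```

>>> arm_command(moves=[[0,0.0004,0,0,0,0,1],[0,0,0,0,0,0,1]])

```text
time_s: 9.35
eef_pos: [0.5455, 0.0393, 0.0737]
tcp_rot: [-0.373, 0.601, -0.601, 0.373]
force: [-0.5, -0.2, -0.3]
grip_width: 0.0002
```

>>> arm_command(moves=[[0,0.0002,0,0,0,0,1],[0,0,0,0,0,0,1]])

```text
time_s: 9.55
eef_pos: [0.5456, 0.0393, 0.0737]
tcp_rot: [0.373, -0.601, 0.601, -0.373]
force: [-0.1, -0.0, 0.7]
grip_width: -0.0003
```

>>> arm_command(moves=[[0,0.0002,0,0,0,0,1],[0,0,0,0,0,0,1]])

```text
time_s: 9.75
eef_pos: [0.5456, 0.0393, 0.0736]
tcp_rot: [0.373, -0.601, 0.601, -0.373]
force: [-0.9, 0.6, 2.4]
grip_width: -0.0002
```

>>> arm_command(moves=[[0,0.0002,0,0,0,0,1],[0,0,0,0,0,0,1]])

```text
time_s: 9.95
eef_pos: [0.5456, 0.0393, 0.0736]
tcp_rot: [0.373, -0.601, 0.601, -0.373]
force: [-2.5, -0.3, 4.4]
grip_width: 0.0001
```

Key 3 is tapped. It felt solid at z=73.6 mm and is still latched. On to key 4.

>>> arm_command(moves=[[0,-0.01,0,0,0,0,1],[0.02,0,0,0,0,0,1],[0.02,0,0,0,0,0,1],[0,0,0,0,0,0,1],[0,0.004,0,0,0,0,1],[0,0.001,0,0,0,0,1],[0,0,0,0,0,0,1],[0,0,0,0,0,0,1]])

```text
time_s: 10.75
eef_pos: [0.5279, 0.004, 0.0779]
tcp_rot: [-0.373, 0.601, -0.601, 0.373]
force: [-0.0, -0.2, -0.0]
grip_width: -0.0003
```

```bash
python3 -c "
from plan import *
go(4,.076)"
```

```text
time 10.75 pos [0.5279 0.004  0.0779] F [-0.05 -0.21 -0.04] w -0.0003 j [-0.12  0.08 -0.18  1.32  0.    1.91]
tool shift to key 4 [ 0.0006  0.0019 -0.0001]
tool axes in world (cols)
 [[-0.443 -0.     0.896]
 [-0.896  0.    -0.443]
 [-0.    -1.    -0.   ]]
row dir in tool [-1.     0.     0.001] turn about tool y to bring x on row: -3.14 z on row: -1.57
```

>>> arm_command(moves=[[0,0.0008,0,0,0,0,1],[0,0.0005,0,0,0,0,1],[0,0,0,0,0,0,1]])

```text
time_s: 11.05
eef_pos: [0.528, 0.0037, 0.077]
tcp_rot: [-0.373, 0.601, -0.601, 0.373]
force: [-0.6, 0.6, 1.3]
grip_width: -0.0
```

>>> arm_command(moves=[[0,0.0004,0,0,0,0,1],[0,0,0,0,0,0,1]])

```text
time_s: 11.25
eef_pos: [0.528, 0.0037, 0.0766]
tcp_rot: [-0.373, 0.601, -0.601, 0.373]
force: [-0.1, 1.0, 1.4]
grip_width: 0.0001
```

>>> arm_command(moves=[[0,0.0004,0,0,0,0,1],[0,0,0,0,0,0,1]])

```text
time_s: 11.45
eef_pos: [0.528, 0.0036, 0.0762]
tcp_rot: [-0.373, 0.601, -0.601, 0.373]
force: [-0.3, 2.2, 0.8]
grip_width: -0.0002
```

>>> arm_command(moves=[[0,0.0004,0,0,0,0,1],[0,0,0,0,0,0,1]])

```text
time_s: 11.65
eef_pos: [0.528, 0.0036, 0.0758]
tcp_rot: [-0.373, 0.601, -0.601, 0.373]
force: [-0.1, 2.3, 2.0]
grip_width: 0.0005
```

>>> arm_command(moves=[[0,0,0,0,0,0,1]])

```text
time_s: 11.75
eef_pos: [0.528, 0.0035, 0.0758]
tcp_rot: [0.373, -0.601, 0.601, -0.373]
force: [0.2, 1.2, 2.3]
grip_width: 0.0002
```

>>> arm_command(moves=[[0,-0.01,0,0,0,0,1],[-0.02,0,0,0,0,0,1],[-0.02,0,0,0,0,0,1],[0,0,0,0,0,0,1],[0,0,0,0,0,0,1]])

```text
time_s: 12.25
eef_pos: [0.5453, 0.039, 0.0856]
tcp_rot: [0.374, -0.6, 0.601, -0.373]
force: [-0.6, 0.1, 0.7]
grip_width: -0.0003
```

```bash
python3 -c "
from plan import *
go(3,.0735)
p=env.snapshot('top'); cv2.imwrite('pics/t3.png',cv2.resize(p['img'][160:230,270:370],None,fx=7,fy=7))
for k in K:
  pass
"
```

```text
time 12.25 pos [0.5453 0.039  0.0856] F [-0.63  0.1   0.68] w -0.0003 j [-0.05  0.12 -0.11  1.34 -0.    1.98]
tool shift to key 3 [-0.0005  0.0121 -0.0003]
tool axes in world (cols)
 [[-0.443 -0.001  0.896]
 [-0.896 -0.001 -0.443]
 [ 0.001 -1.    -0.   ]]
row dir in tool [-1.    -0.001  0.001] turn about tool y to bring x on row: -3.14 z on row: -1.57
```

All four keys are tapped. Now I'll press key 3 fully down.

>>> arm_command(moves=[[0,0.006,0,0,0,0,1],[0,0.005,0,0,0,0,1],[0,0.001,0,0,0,0,1],[0,0.001,0,0,0,0,1],[0,0.001,0,0,0,0,1],[0,0.001,0,0,0,0,1],[0,0,0,0,0,0,1],[0,0,0,0,0,0,1]])

```text
time_s: 13.1
eef_pos: [0.5452, 0.0387, 0.0715]
tcp_rot: [0.373, -0.601, 0.601, -0.372]
force: [-1.9, -0.9, 5.8]
grip_width: 0.0001
```

>>> arm_command(moves=[[0,0.0005,0,0,0,0,1],[0,0,0,0,0,0,1],[0,0,0,0,0,0,1]])

```text
time_s: 13.4
eef_pos: [0.5452, 0.0387, 0.0711]
tcp_rot: [0.373, -0.601, 0.601, -0.372]
force: [-2.8, -1.5, 6.2]
grip_width: 0.0002
```

>>> arm_command(moves=[[0,0.0006,0,0,0,0,1],[0,0.0006,0,0,0,0,1],[0,0,0,0,0,0,1],[0,0,0,0,0,0,1]])

```text
time_s: 13.8
eef_pos: [0.5452, 0.0387, 0.0702]
tcp_rot: [0.373, -0.6, 0.601, -0.372]
force: [-2.9, -1.7, 7.5]
grip_width: 0.0
```

>>> arm_command(moves=[[0,0.0005,0,0,0,0,1],[0,0,0,0,0,0,1],[0,0,0,0,0,0,1]])

```text
time_s: 14.1
eef_pos: [0.5452, 0.0387, 0.07]
tcp_rot: [0.373, -0.6, 0.601, -0.373]
force: [-3.7, -1.6, 8.9]
grip_width: -0.0002
```

Key 3 is bottomed out. I'll come up slowly and watch whether the key follows.

>>> arm_command(moves=[[0,-0.001,0,0,0,0,1],[0,-0.001,0,0,0,0,1],[0,-0.001,0,0,0,0,1],[0,-0.001,0,0,0,0,1],[0,-0.001,0,0,0,0,1],[0,0,0,0,0,0,1]])

```text
time_s: 14.7
eef_pos: [0.5455, 0.039, 0.0736]
tcp_rot: [0.373, -0.601, 0.601, -0.373]
force: [-1.9, -1.2, 4.6]
grip_width: 0.0001
```

>>> arm_command(moves=[[0,-0.02,0,0,0,0,1],[0,-0.04,0,0,0,0,1],[0,-0.04,0,0,0,0,1],[0,-0.03,-0.02,0,0,0,1],[0,0,-0.05,0,0,0,1],[0,0,-0.05,0,0,0,1],[0,0,-0.05,0,0,0,1],[0,0,-0.05,0,0,0,1],[0,0,0,0,0,0,1],[0,0,0,0,0,0,1]])

```text
time_s: 15.7
eef_pos: [0.3481, 0.1378, 0.2031]
tcp_rot: [-0.373, 0.6, -0.6, 0.374]
force: [0.5, 0.2, -0.2]
grip_width: 0.0001
```

Run:
```python
from h import *
s=env.read_state(); print(s["time_s"],s["eef_pos"].round(3),s["force"].round(2))
p=env.snapshot("top")
cv2.imwrite("pics/top5.png",cv2.resize(p["img"][130:270,220:420],None,fx=4,fy=4,interpolation=cv2.INTER_CUBIC))
rr,cc=np.mgrid[0:400,0:640]
M=R.from_quat(p["orientation"]).as_matrix()
d=np.stack([(cc-p["cx"])/p["fx"],-(rr-p["cy"])/p["fy"],-np.ones_like(cc,float)],-1)
P=np.array(p["xyz"])+(d*p["range_z"][...,None])@M.T
m=(P[...,2]>.0705)&(P[...,2]<.08)
m[:, :270]=0; m[:,370:]=0
n,l,st,c=cv2.connectedComponentsWithStats(m.astype(np.uint8))
for i in range(1,n):
    if st[i,4]>20:
        q=P[l==i]; print(c[i].round(1),q.mean(0).round(4),np.median(q[:,2]).round(4))
for q in ["spool","driver","jar"]:
    for t in env.tip_of(p,q)[:1]: print(q,t["point"],round(t["score"],2),np.round(w(p,*t["point"]),4))
```

```text
15.7 [0.348 0.138 0.203] [ 0.53  0.2  -0.24]
[291.4 184.8] [0.5803 0.1109 0.0765] 0.0768
[307.7 192.4] [0.5628 0.0753 0.0762] 0.0763
[324.3 200.1] [0.5451 0.0395 0.0763] 0.0765
[341.1 207.9] [0.5274 0.0033 0.0765] 0.0765
spool [164.1, 244.9] 0.66 [0.638  0.219  0.0467]
driver [236.0, 294.2] 0.61 [0.4752 0.1086 0.0161]
```

View pics/top5.png

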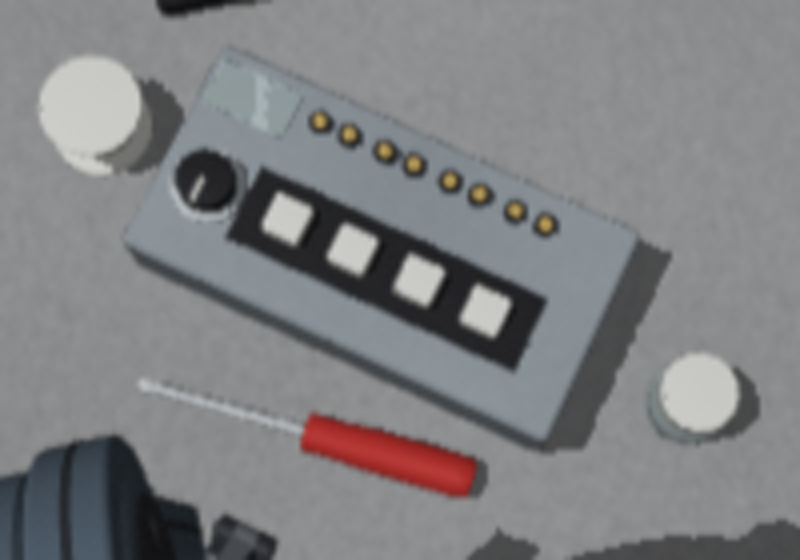

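All four keys now read 76 to 77 mm, so they are up. The spool, jar and screwdriver sit at the same pixels as at the start. The arm is clear of everything, so I'm handing in.

```bash
python3 -c "
from bench import env
print(env.close_job())"
```

```text
the job is handed in; nothing more can be done
None
```

I tapped keys 1 to 4 in order, starting at the knob. Then I pressed key 3, the latched one, all the way down; it let go and came up. I handed the job in at about 16 s of the 51 s allowed.

- **Taps:** the free keys (1, 2 and 4) were tapped at about 2 N, roughly 1 mm in. Key 3 was solid at z = 73.6 mm. Its last tap reading was 4.4 N, about where a latched key stops feeling solid (4.3 N), but it had not moved down.
- **Release:** key 3 was pressed to z = 70.0 mm at 8.9 N, which is bottomed, and it followed the finger up.
- **Final check (top camera):** all four keys read 76.3–76.8 mm; key 3 read 73.3 mm before. The spool, screwdriver and jar look unmoved in the picture, and the arm is clear, with only noise on the force reading.
- **What didn't agree:** the detector missed the jar in the last picture, and its spool and screwdriver points shifted by a few mm in x and y. The screwdriver's height reading also changed by 16 mm. I put all of this down to detector scatter, because the before and after pictures match.
- **Not measured:** the latch joint can't be read directly, so its release is inferred from key 3 being up.

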